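Set and clamp the slotted beaker stop

ROBOT

A 6-joint arm with a two-finger parallel gripper is mounted at the origin on the work surface. World frame = base frame: x ahead of the robot, y to its left, z up, the work surface at z = 0. Lengths are in m, angles in rad, forces in N, time in s.
With the tool pointing down it reaches from about 0.4 to 0.825 m from the base axis. Payload 7 kg.
Tool frame: the origin (TCP) lies at the centre of the arm's flange, where the gripper is bolted on; the fingertips stand 178 mm ahead of it and the grasp point (between the pads) lies ahead of it (tcp_to_grasp is the z of the grasp point in the tool frame, in m); z points along the fingers, x is the direction in which the jaws open and shut, and the axes are right-handed (so a half turn about z gives the same grasp; the last joint's range is limited). The gripper opens to 88 mm and grips with 3 to 60 N. Pads are 19 mm wide; open, the fingers measure 130 mm over their backs; the gripper's body (78 mm by 193 mm) begins 47 mm behind the grasp point.
Start: joints at [-0.993, 0.359, 0.012, 0, -1.224, -0.288], TCP at [0.193, -0.647, 0.405] pointing down, gripper open.
Joint ranges: [-3.07, 3.07], [-1.43, 2.12], [-1.02, 1.25], [-3.03, 1.67], [-3.05, -0], [-3.03, 3.03]. Speed limits (rad/s): [2.39, 2.39, 3.01, 3.14, 3.14, 3.14].

INTERFACE

Orientations are given as [roll, pitch, yaw] about the fixed x, y, z axes, in that order (R = Rz(yaw) Ry(pitch) Rx(roll)).
In Python, from station import get_state, grab_frame, job_done, tcp_to_grasp gives the robot as it stands.
- The arm moves only by the tool drive_tool, never from a script. Its argument "moves" is a list of rows, each a list of 7 numbers: the shift along the tool's x, y, z in mm, then the turn, a rotation vector about the tool's x, y, z in degrees, then the closure, from -1 (fully open) to 1 (shut), so that 0 is half open. In form: [[dx, dy, dz, ax, ay, az, claw], ...]. A call has 1 to 12 rows; each row is the pose to reach, as a shift and turn from the pose commanded when the call began, along the tool's axes at that moment; what a row does not reach only later rows make up. A row lasts 1/8 s, in which the tool goes at most 62.5 mm and 10.7 degrees, less where a joint would pass 70% of its speed; a pose out of reach is approached as far as the arm can. A call with a gripper value outside its range is refused whole. The fingers move at their own pace and stop on an object; "grip_force" is the grip in N (left out, the last holds). Time passes only in rows, so rows that repeat a pose let the fingers close. It gives the time, the measured TCP pose, the force and the opening at its end, in the units of the state.
- get_state(): the state, without advancing time (a new reading comes with each control period).
- grab_frame(name): name is "scene" or "top"; returns a dict with "img" (480x640x3 uint8, red, green, blue), "range_z" (480x640 float32, m along the optical axis (not along the pixel's ray), 0 where there is no reading), "fovy" (degrees; the focal length in pixels is half the picture's height over the tangent of half this angle, whatever the lens; pixels are square), "cx", "cy" (the principal point, pixels), "k1" (the pictures are not rectified: a ray, as slopes to the right and down, at radius r is drawn at 1 + k1 r^2 times it, then the intrinsics apply), "rvec" (rotation vector, rad) and "tvec" (3), from world to camera coordinates, as OpenCV has them. Camera axes: x right, y down, z forward; pixel columns grow to the right and rows downward; lengths in m; the calibration is good to about 2 mm. A picture is of the moment at which its call begins.
- job_done(): hands the job in, once; it reports no verdict.
The state is a dict: "t": time; "q": joint angles; "qd": joint speeds; "joint_efforts": joint torques, N m; "eef_pos": TCP position; "ee_rot": TCP orientation; "force": force on the tool from outside, world axes, zero at the start; "moment": the same for the moment, N m; "width": finger opening in m.
Only numpy, scipy, OpenCV 4.12 (cv2) and the standard library are available. Lean on these libraries where they do the work, as an engineer would, in place of code of your own. Each camera call takes 0.05 s, during which the arm holds its last target. There are 200 camera calls.

TASK

Set up the sample platform for the next beaker: while the red clamp knob is still loose, slide the blue slotted beaker stop along its slots until its yellow pointers line up with the green marks (not the orange ones). Then tighten the red knob by turning it clockwise as far as it goes, keeping the stop on the green marks, and let go.

Things in the scene. Friction and masses are not known exactly. Their poses are not given: they have to be found in the camera images.
- stop_wall (a point): Centre of the blue stop's upright wall: 12 mm thick along its y, 70 mm wide along x, top 22 mm above this point, foot plate's top 28 mm below it (17 mm above the table). The stop slides only along this y axis (level), 110 mm in all, with about 2.5 N friction, and stays where left. Yellow pointers on both plate edges share this point's y. The red knob is 75 to 185 mm off in -y.
- green_line (a point): Midpoint between the two green marks, on the platform's top, 12 mm above the table. The marks are 10 mm wide strips, one on each long edge of the aluminium platform, 133 mm apart. Its y axis is the slide direction: the stop is set when stop_wall has the same place along it as this point. It may lie on either side of the stop's start. A like orange pair is not to be used.
- knob_bar (a point): Centre of the red clamp knob's bar, on its upright turning axis, 49 mm above the table. The bar is 12 mm thick along this frame's x, 44 mm long along y, 24 mm tall (12 mm up and down from here), on a black neck. The frame turns with the knob, which does not move along with the stop. The plain bolt head 50 mm beside it (top 25 mm above the table) is not turned.
- clamp_knob (a joint): Angle of the red knob in rad, growing clockwise seen from above: 0 is loose with the bar along the slots, 1.4 is fully tight at its end stop with the bar nearly across them. It starts loose (0 to 0.3), turns with about 0.06 N m of friction and stays where it is left.

How it is judged:
On the way, in this order (a step that is already met when the one before it is completed fails the run):
1. the stop stands on the green marks (within 10 mm along the slide) with the knob still loose (under 0.6 rad) (y of stop_wall in the frame of green_line between -0.01 and 0.01 m and value of joint clamp_knob below 0.6 rad), for 0.2 s.
2. the knob is tightened (over 1.15 rad) with the stop on the green marks (y of stop_wall in the frame of green_line between -0.01 and 0.01 m and value of joint clamp_knob above 1.15 rad), for 0.2 s.
At the end, for the whole second after the job is handed in: The beaker stop's pointers are within 10 mm of the green marks along the slide, and the red knob is turned clockwise to more than 1.15 rad (of 1.4) (all of step 2); the robot touches nothing.
It fails at once if the knob is tightened (over 0.8 rad) while the stop is more than 15 mm from the green marks (value of joint clamp_knob above 0.8 rad and (y of stop_wall in the frame of green_line above 0.015 m or y of stop_wall in the frame of green_line below -0.015 m)).
It also fails if it takes over 42 s, if anything falls off the work surface, if the arm or the gripper's body presses on something with over 40 N, if the wrist force passes 120 N, or if a joint passes its speed limit or range.

## Working session

There is one attempt and no reset: what is moved stays moved. The work goes in short steps, Python scripts to look and compute and a tool call to move; the robot and the scene stay as the last step left them, time stands still between calls to the robot, and variables do not carry over. Pictures are saved under pics/ and viewed, about 8 in all and at most 12, crops included, and the job is handed in when it is done.

Besides the shell and the picture viewer there is one more tool, called after ">>>" as name([rows], argument=value, ...), one row to a line, values as JSON. drive_tool: Moves the arm, as the interface text tells. Its arguments: {"type":"object","properties":{"moves":{"type":"array"},"grip_force":{"type":"number"}},"required":["moves"]}

```bash
mkdir -p pics; ls; cat > h.py <<'E'
import numpy as np, cv2
from station import *
def grab(n):
    f=grab_frame(n); return f
def save(f,name,crop=None,s=1):
    im=f["img"][:,:,::-1]
    if crop: x0,y0,x1,y1=crop; im=im[y0:y1,x0:x1]
    cv2.imwrite("pics/"+name,cv2.resize(im,None,fx=s,fy=s,interpolation=cv2.INTER_CUBIC))
def ray(f,u,v):
    F=240/np.tan(np.radians(f["fovy"])/2)
    d=np.array([(u-f["cx"])/F,(v-f["cy"])/F]); s=d.copy()
    for _ in range(20): s=d/(1+f["k1"]*(s@s))
    R=cv2.Rodrigues(np.array(f["rvec"],float))[0]; t=np.array(f["tvec"],float).ravel()
    return -R.T@t, R.T@np.array([s[0],s[1],1.])
def at_z(f,u,v,z):
    c,d=ray(f,u,v); return c+d*(z-c[2])/d[2]
E
python3 - <<'E'
from h import *
print(get_state(),tcp_to_grasp)
for n in("top","scene"):
    f=grab(n); save(f,n+"1.png"); print({k:f[k] for k in f if k not in("img","range_z")})
    np.save(n+"1.npy",f,allow_pickle=True)
E
```

```text
pics
{'t': 0.0, 'q': array([-9.92904328e-01,  3.59369233e-01,  1.10619722e-02, -3.68731759e-04,
       -1.22415121e+00, -2.88108357e-01]), 'qd': array([ 0.00091169, -0.0007677 ,  0.00025883,  0.0012613 , -0.00098495,
        0.00129762]), 'joint_efforts': array([ 3.62684923e-04, -5.82724857e+01,  2.93056870e+01,  6.99741483e+00,
        6.79255289e-03, -1.20662326e-04]), 'eef_pos': array([ 0.19282129, -0.64665398,  0.40373189]), 'ee_rot': array([-3.14145267e+00, -1.69213237e-03,  1.86045429e+00]), 'force': array([0.41511822, 0.0748983 , 0.09228715]), 'moment': array([ 0.00658675, -0.00213511, -0.03922394]), 'width': 0.08761753358824721} 0.1593
{'fovy': 43.50272175276542, 'cx': 320.94104195614034, 'cy': 228.4755696394222, 'k1': -0.08877886407760843, 'rvec': array([ 2.12853788, -2.11533677,  0.15611717]), 'tvec': array([0.00704021, 0.51128229, 0.69971215])}
{'fovy': 48.47509912780801, 'cx': 317.6974093462025, 'cy': 246.2695128390709, 'k1': 0.005808061944494033, 'rvec': array([ 1.50290175,  2.22823581, -0.75977046]), 'tvec': array([ 0.19195359, -0.34585052,  1.00162022])}
```

View pics/top1.png

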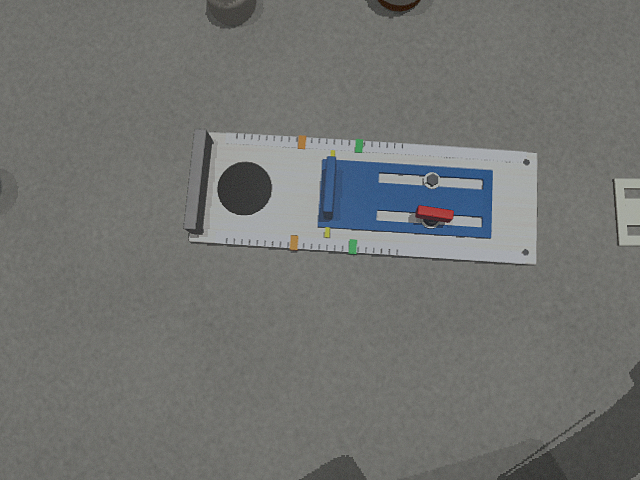

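View pics/scene1.png

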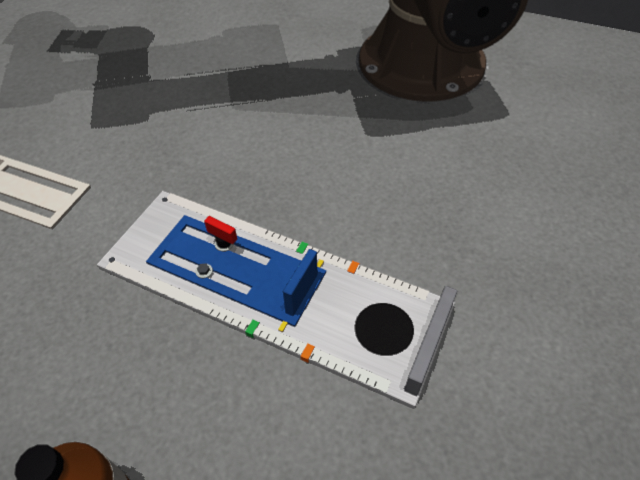

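The top view shows green marks near (359,146) and (352,247), yellow pointers near (333,154) and (327,232), and the red bar near (435,214). The stop has to move toward the knob. I'll measure these with colour masks.

```bash
cat >> h.py <<'E'
def blobs(f,lo,hi,roi=(180,120,545,275),amin=8):
    hsv=cv2.cvtColor(f["img"],cv2.COLOR_RGB2HSV); m=cv2.inRange(hsv,lo,hi); k=np.zeros_like(m); x0,y0,x1,y1=roi; k[y0:y1,x0:x1]=1
    n,l,s,c=cv2.connectedComponentsWithStats(m*k)
    return [(c[i],s[i,4],l==i) for i in range(1,n) if s[i,4]>=amin]
C=dict(green=((50,120,60),(75,255,255),.012),orange=((10,150,120),(18,255,255),.012),yellow=((22,130,100),(32,255,255),.017),red=((0,180,150),(5,255,255),.061))
def measure(f,roi=(180,120,545,275)):
    out={}
    for k,(lo,hi,z) in C.items():
        out[k]=[(c.round(1),a,at_z(f,*c,z)) for c,a,_ in blobs(f,lo,hi,roi)]
    return out
E
python3 - <<'E'
from h import *
np.set_printoptions(precision=4,suppress=True)
for n,roi in(("top",(180,120,545,275)),("scene",(90,180,470,410))):
    f=np.load(n+"1.npy",allow_pickle=True).item(); print(n)
    for k,v in measure(f,roi).items():
        for b in v: print(k,*b)
    print("cam",ray(f,0,0)[0])
f=np.load("top1.npy",allow_pickle=True).item()
save(f,"top_c.png",(310,130,510,270),4)
E
```

```text
top
green [358.7 145.3] 87 [ 0.6285 -0.038   0.012 ]
green [352.3 246.6] 96 [ 0.4933 -0.0295  0.012 ]
orange [301.5 142. ] 86 [0.6329 0.0377 0.012 ]
orange [294.2 238. ] 20 [0.504  0.0452 0.012 ]
yellow [332.4 152.7] 22 [ 0.6166 -0.0033  0.017 ]
yellow [326.8 231.8] 37 [0.5115 0.0033 0.017 ]
cam [ 0.3855 -0.0074  0.7761]
scene
green [301.7 247.1] 71 [ 0.4908 -0.0302  0.012 ]
green [251.4 327.9] 121 [ 0.6275 -0.0384  0.012 ]
orange [352.8 266.5] 77 [0.4954 0.0454 0.012 ]
orange [307.2 351.3] 117 [0.6309 0.037  0.012 ]
yellow [319.5 263. ] 34 [0.5097 0.0037 0.017 ]
yellow [282.7 325.6] 47 [ 0.6127 -0.0028  0.017 ]
red [219.3 224.6] 197 [ 0.5303 -0.1272  0.061 ]
cam [0.8858 0.1619 0.5907]
```

View pics/top_c.png

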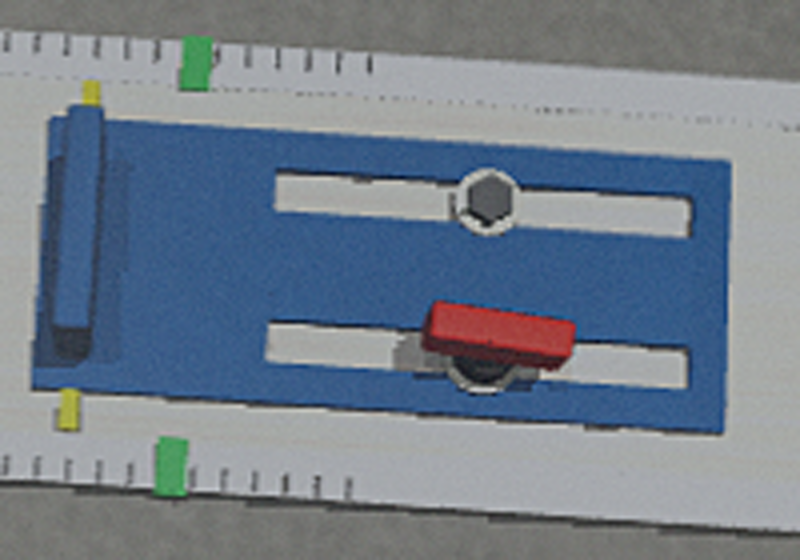

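```bash
cat >> h.py <<'E'
from scipy.spatial.transform import Rotation as Ro
def rel(p,yaw_deg,s=None):
    s=s or get_state(); R=Ro.from_euler("xyz",s["ee_rot"])
    T=Ro.from_euler("xyz",[np.pi,0,np.radians(yaw_deg)])
    return (R.inv().apply(np.array(p)-s["eef_pos"])*1000).round(1), np.degrees((R.inv()*T).as_rotvec()).round(2)
E
python3 - <<'E'
from h import *
np.set_printoptions(precision=4,suppress=True)
f=np.load("top1.npy",allow_pickle=True).item()
g=lambda x,y,z:at_z(f,310+x/4,130+y/4,z)
print("knob top corners",[g(*c,.061) for c in((440,302),(575,320),(573,352),(425,338))], g(502,328,.061))
print("bolt",g(490,198,.025), "wall top",g(90,108,.067),g(70,326,.067))
print("slot",g(275,172,.017),g(690,197,.017),g(267,322,.017),g(687,347,.017))
h=tcp_to_grasp
print(rel([.563,.0,h+.17],86.4)); 
E
```

```text
knob top corners [array([ 0.537 , -0.1102,  0.061 ]), array([ 0.5317, -0.1511,  0.061 ]), array([ 0.5218, -0.1501,  0.061 ]), array([ 0.5259, -0.1054,  0.061 ])] [ 0.5291 -0.1288  0.061 ]
bolt [ 0.5789 -0.1322  0.025 ] wall top [ 0.5959 -0.0038  0.067 ] [0.528  0.0019 0.067 ]
slot [ 0.5893 -0.0637  0.017 ] [ 0.5817 -0.1987  0.017 ] [ 0.5396 -0.0607  0.017 ] [ 0.532  -0.1958  0.017 ]
(array([513.9, 539.5,  75.2]), array([-0.02, -0.08, 20.2 ]))
```

>>> drive_tool([
  [86, 90, 12, 0, 0, 3, -1],
  [171, 180, 25, 0, 0, 6, -1],
  [257, 270, 37, 0, 0, 10, -1],
  [343, 360, 50, 0, 0, 14, -1],
  [428, 450, 62, 0, 0, 17, -1],
  [514, 539.5, 75, 0, 0, 20.2, -1],
  [514, 539.5, 75, 0, 0, 20.2, -1],
  [514, 539.5, 75, 0, 0, 20.2, -1],
  [514, 539.5, 75, 0, 0, 20.2, -1],
  [514, 539.5, 75, 0, 0, 20.2, -1],
  [514, 539.5, 75, 0, 0, 20.2, -1],
  [514, 539.5, 75, 0, 0, 20.2, -1],
], grip_force=15)

```text
t: 1.6
eef_pos: [0.5636, 0.0019, 0.3294]
ee_rot: [-3.141, 0.0, 1.508]
force: [0.4, -0.2, 1.2]
width: 0.0875
```

```bash
python3 - <<'E'
from h import *
np.set_printoptions(precision=4,suppress=True)
s=get_state();print(s["t"],s["q"],s["eef_pos"],s["ee_rot"])
print(rel([.5625,-.001,tcp_to_grasp+.048],86.4))
E
```

```text
1.6 [ 0.3507  0.2386 -0.3414 -0.     -0.991  -1.9838] [0.5636 0.0019 0.3294] [-3.1415  0.0001  1.5085]
(array([ -3. ,  -0.9, 122.1]), array([-0.01,  0.  ,  0.03]))
```

>>> drive_tool([
  [-3, -1, 40, 0, 0, 0, -1],
  [-3, -1, 80, 0, 0, 0, -1],
  [-3, -1, 110, 0, 0, 0, -1],
  [-3, -1, 122, 0, 0, 0, -1],
  [-3, -1, 122, 0, 0, 0, -1],
  [-3, -1, 122, 0, 0, 0, 1],
  [-3, -1, 122, 0, 0, 0, 1],
  [-3, -1, 122, 0, 0, 0, 1],
  [-3, -1, 122, 0, 0, 0, 1],
  [-3, -1, 122, 0, 0, 0, 1],
  [-3, -1, 122, 0, 0, 0, 1],
  [-3, -1, 122, 0, 0, 0, 1],
])

```text
t: 3.1
eef_pos: [0.5618, -0.003, 0.2077]
ee_rot: [-3.142, 0.0, 1.508]
force: [0.2, 0.2, 0.2]
width: 0.0232
```

```bash
python3 - <<'E'
from h import *
np.set_printoptions(precision=4,suppress=True)
s=get_state();print(s["t"],s["eef_pos"],s["ee_rot"],s["force"],s["width"])
f=grab("scene"); save(f,"scene2.png")
m=measure(f,(90,180,470,410))
for k in("yellow","green"):
  for b in m[k]: print(k,*b)
p=s["eef_pos"]; d=np.array([.063,.998,0])
print(rel(p-d*.0345,86.4))
E
```

```text
3.1 [ 0.5618 -0.003   0.2077] [-3.1416  0.      1.5081] [0.166  0.1632 0.1935] 0.02323745380319651
yellow [282.7 325.6] 47 [ 0.6127 -0.0028  0.017 ]
green [251.4 328. ] 120 [ 0.6276 -0.0384  0.012 ]
(array([-34.5,  -0. ,  -0.1]), array([-0.  ,  0.  ,  0.01]))
```

View pics/scene2.png

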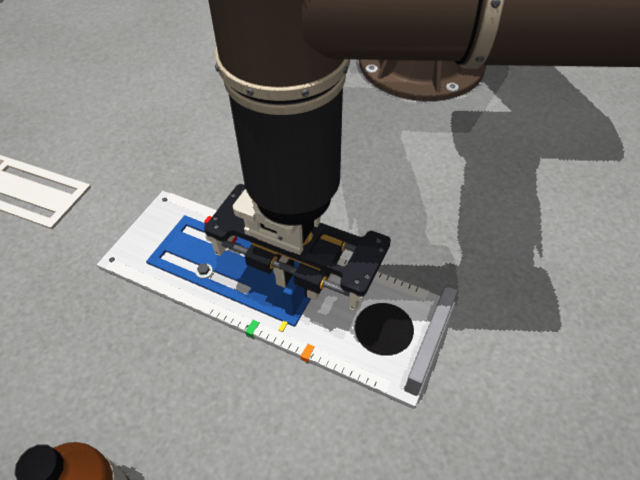

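The fingers are around the wall and still closing at 23 mm. The visible pointer at (283,326) hasn't moved. I'll finish the grip first.

>>> drive_tool([
  [0, 0, 0, 0, 0, 0, 1],
  [0, 0, 0, 0, 0, 0, 1],
  [0, 0, 0, 0, 0, 0, 1],
  [0, 0, 0, 0, 0, 0, 1],
])

```text
t: 3.65
eef_pos: [0.5618, -0.0029, 0.2076]
ee_rot: [3.142, -0.0, 1.508]
force: [-0.1, 2.9, -0.9]
width: 0.0122
```

```bash
cat > m.py <<'E'
from h import *
np.set_printoptions(precision=4,suppress=True)
s=get_state();print(s["t"],s["eef_pos"],s["ee_rot"],s["force"],s["width"])
d=np.array([.063,.998,0])
for n,roi in(("scene",(90,180,470,410)),("top",(180,120,545,275))):
  f=grab(n)
  m=measure(f,roi)
  for k in("yellow","green","red"):
    for b in m[k]: print(n,k,*b,"along",(b[2]@d).round(4))
E
python3 m.py
```

```text
3.65 [ 0.5618 -0.0029  0.2076] [ 3.1416 -0.0002  1.5081] [-0.1212  2.9113 -0.9026] 0.01220418598621413
scene yellow [281.6 325.3] 47 [ 0.6129 -0.0041  0.017 ] along 0.0345
scene green [251.4 328.1] 120 [ 0.6277 -0.0383  0.012 ] along 0.0013
scene red [207.5 219.2] 22 [ 0.5279 -0.1459  0.061 ] along -0.1123
top yellow [327.9 232.3] 37 [0.5109 0.0019 0.017 ] along 0.034
top green [352.4 246.5] 89 [ 0.4934 -0.0296  0.012 ] along 0.0016
```

Gripped at 12.2 mm. About 33 mm is left to slide.

>>> drive_tool([
  [-5, 0, 0, 0, 0, 0, 1],
  [-10, 0, 0, 0, 0, 0, 1],
  [-15, 0, 0, 0, 0, 0, 1],
  [-20, 0, 0, 0, 0, 0, 1],
  [-25, 0, 0, 0, 0, 0, 1],
  [-30, 0, 0, 0, 0, 0, 1],
  [-33, 0, 0, 0, 0, 0, 1],
  [-33, 0, 0, 0, 0, 0, 1],
  [-33, 0, 0, 0, 0, 0, 1],
  [-33, 0, 0, 0, 0, 0, 1],
  [-33, 0, 0, 0, 0, 0, 1],
])

```text
t: 5.12
eef_pos: [0.5597, -0.0361, 0.2076]
ee_rot: [-3.142, 0.0, 1.508]
force: [1.8, -2.6, -3.9]
width: 0.012
```

```bash
python3 m.py
```

```text
5.125 [ 0.5597 -0.0361  0.2076] [-3.1416  0.0002  1.5081] [ 1.8095 -2.641  -3.8737] 0.012039516289316177
scene yellow [257.9 315.2] 51 [ 0.6109 -0.0372  0.017 ] along 0.0014
scene green [251.5 327.9] 120 [ 0.6275 -0.0383  0.012 ] along 0.0013
top yellow [353.7 233.3] 34 [ 0.5097 -0.031   0.017 ] along 0.0011
top green [352.5 246.4] 66 [ 0.4936 -0.0297  0.012 ] along 0.0014
```

Both cameras put the stop within 0.5 mm of the marks. I'll release and lift.

>>> drive_tool([
  [0, 0, 0, 0, 0, 0, 0],
  [0, 0, 0, 0, 0, 0, 0],
  [0, 0, 0, 0, 0, 0, 0],
  [0, 0, 0, 0, 0, 0, 0],
  [0, 0, 0, 0, 0, 0, 0],
  [0, 0, 0, 0, 0, 0, 0],
  [0, 0, 0, 0, 0, 0, 0],
  [0, 0, -20, 0, 0, 0, 0],
  [0, 0, -60, 0, 0, 0, 0],
  [0, 0, -100, 0, 0, 0, 0],
  [0, 0, -100, 0, 0, 0, 0],
  [0, 0, -100, 0, 0, 0, 0],
])

```text
t: 6.72
eef_pos: [0.5594, -0.036, 0.3074]
ee_rot: [-3.141, -0.0, 1.508]
force: [-0.0, -0.1, -0.4]
width: 0.0439
```

```bash
python3 m.py; python3 - <<'E'
from h import *
print(rel([.529,-.129,.307],172.5))
E
```

```text
6.725 [ 0.5594 -0.036   0.3074] [-3.1414 -0.0003  1.5078] [-0.0334 -0.0593 -0.3691] 0.04386740032704098
scene yellow [296.3 253.8] 25 [ 0.5072 -0.0309  0.017 ] along 0.0011
scene yellow [257.9 315.2] 52 [ 0.611  -0.0371  0.017 ] along 0.0014
scene green [302.2 246.6] 62 [ 0.4899 -0.0299  0.012 ] along 0.001
scene green [251.4 327.9] 123 [ 0.6275 -0.0384  0.012 ] along 0.0012
scene red [219.2 224.8] 208 [ 0.5305 -0.1271  0.061 ] along -0.0934
top yellow [353.9 233.4] 36 [ 0.5097 -0.0313  0.017 ] along 0.0009
top green [352.3 247.1] 80 [ 0.4926 -0.0294  0.012 ] along 0.0017
(array([-94.7, -24.4,  -0.3]), array([-1.000e-01, -6.000e-02, -8.611e+01]))
```

>>> drive_tool([
  [-12, -3, 0, 0, 0, -9, 0],
  [-24, -6, 0, 0, 0, -18, 0],
  [-36, -9, 0, 0, 0, -27, 0],
  [-47, -12, 0, 0, 0, -36, 0],
  [-59, -15, 0, 0, 0, -45, 0],
  [-71, -18, 0, 0, 0, -54, 0],
  [-83, -21, 0, 0, 0, -63, 0],
  [-94.5, -24.5, 0, 0, 0, -72, 0],
  [-94.5, -24.5, 0, 0, 0, -81, 0],
  [-94.5, -24.5, 0, 0, 0, -86, 0],
  [-94.5, -24.5, 0, 0, 0, -86, 0],
  [-94.5, -24.5, 0, 0, 0, -86, 0],
])

```text
t: 8.32
eef_pos: [0.5293, -0.1287, 0.307]
ee_rot: [-3.141, -0.001, 3.007]
force: [0.0, 0.6, 0.9]
width: 0.0438
```

```bash
python3 - <<'E'
from h import *
s=get_state(); print(s["t"],s["q"],s["eef_pos"],s["ee_rot"])
print(rel([.529,-.129,tcp_to_grasp+.053],172.5))
f=grab("scene"); save(f,"scene3.png",(100,80,420,320),2)
E
```

```text
8.325 [ 1.21299772e-01  2.32339287e-01 -4.08768307e-01 -5.09224690e-05
 -9.30944491e-01 -2.55730847e-01] [ 0.52927028 -0.12869441  0.3070151 ] [-3.14131449e+00 -1.22524301e-03  3.00713098e+00]
(array([ 0.1, -0.3, 94.7]), array([-0.02, -0.07, -0.2 ]))
```

View pics/scene3.png

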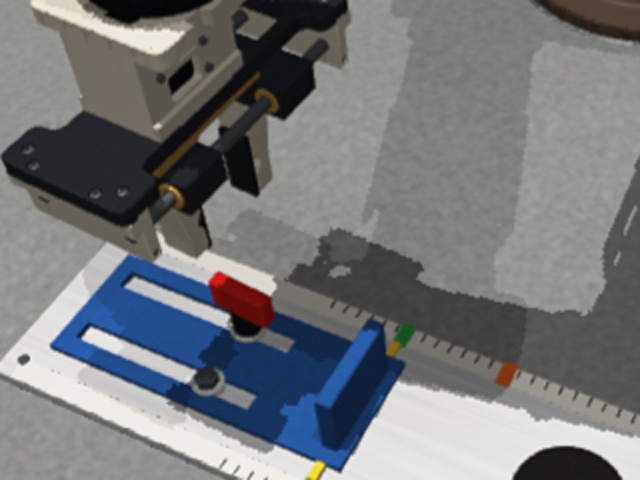

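The crop shows the pointer on the green mark (about (400,340)), with the open jaws above the red bar and in line with it. Descend and grip.

>>> drive_tool([
  [0, 0, 40, 0, 0, 0, 0],
  [0, 0, 75, 0, 0, 0, 0],
  [0, 0, 94, 0, 0, 0, 0],
  [0, 0, 94, 0, 0, 0, 0],
  [0, 0, 94, 0, 0, 0, 1],
  [0, 0, 94, 0, 0, 0, 1],
  [0, 0, 94, 0, 0, 0, 1],
  [0, 0, 94, 0, 0, 0, 1],
  [0, 0, 94, 0, 0, 0, 1],
  [0, 0, 94, 0, 0, 0, 1],
  [0, 0, 94, 0, 0, 0, 1],
  [0, 0, 94, 0, 0, 0, 1],
], grip_force=20)

```text
t: 9.88
eef_pos: [0.5289, -0.1287, 0.2142]
ee_rot: [3.142, -0.001, 3.009]
force: [-3.9, 1.7, 5.6]
width: 0.0119
```

>>> drive_tool([
  [0, 0, 0, 0, 0, 8, 1],
  [0, 0, 0, 0, 0, 16, 1],
  [0, 0, 0, 0, 0, 24, 1],
  [0, 0, 0, 0, 0, 32, 1],
  [0, 0, 0, 0, 0, 40, 1],
  [0, 0, 0, 0, 0, 48, 1],
  [0, 0, 0, 0, 0, 56, 1],
  [0, 0, 0, 0, 0, 64, 1],
  [0, 0, 0, 0, 0, 70, 1],
  [0, 0, 0, 0, 0, 74, 1],
  [0, 0, 0, 0, 0, 74, 1],
  [0, 0, 0, 0, 0, 74, 1],
])

```text
t: 11.38
eef_pos: [0.5299, -0.1298, 0.2142]
ee_rot: [3.14, 0.002, 1.718]
force: [2.5, -9.4, -2.1]
width: 0.0117
```

```bash
python3 m.py; python3 -c "
from h import *
s=get_state();print(s['moment'],np.degrees(s['ee_rot']))"
```

```text
11.375 [ 0.5299 -0.1298  0.2142] [3.1404 0.0016 1.7177] [ 2.4762 -9.4144 -2.1332] 0.011713536267547873
scene yellow [296.4 253.9] 25 [ 0.5073 -0.0307  0.017 ] along 0.0014
scene yellow [257.9 315.2] 52 [ 0.611  -0.0371  0.017 ] along 0.0014
scene green [302.2 246.6] 62 [ 0.4899 -0.0299  0.012 ] along 0.001
scene green [251.4 327.9] 123 [ 0.6275 -0.0384  0.012 ] along 0.0012
top yellow [353.7 233.6] 38 [ 0.5094 -0.031   0.017 ] along 0.0011
top green [352.5 246.3] 88 [ 0.4937 -0.0296  0.012 ] along 0.0016
[-3.43993933 -0.91880166 -0.01571703] [1.79923259e+02 9.19426881e-02 9.84172952e+01]
```

About 1.36 rad so far with no end-stop torque. I'll nudge it onto the stop, relax, release and lift.

>>> drive_tool([
  [0, 0, 0, 0, 0, 2, 1],
  [0, 0, 0, 0, 0, 3.5, 1],
  [0, 0, 0, 0, 0, 3.5, 1],
  [0, 0, 0, 0, 0, 3.5, 1],
])

```text
t: 11.98
eef_pos: [0.53, -0.1298, 0.2142]
ee_rot: [3.14, 0.002, 1.658]
force: [1.7, -9.5, -1.9]
width: 0.012
```

```bash
python3 -c "
from h import *
s=get_state();print(s['moment'],s['force'],np.degrees(s['ee_rot']))"
```

```text
[-3.55479351 -0.93333223  0.36920676] [ 1.67008885 -9.53883348 -1.86748126] [1.79924020e+02 1.00228473e-01 9.49681331e+01]
```

The moment about z has risen to 0.37 N m, well above the 0.06 N m friction, so the end stop is reached. Release and lift.

>>> drive_tool([
  [0, 0, 0, 0, 0, 0, 0],
  [0, 0, 0, 0, 0, 0, 0],
  [0, 0, 0, 0, 0, 0, 0],
  [0, 0, 0, 0, 0, 0, 0],
  [0, 0, 0, 0, 0, 0, 0],
  [0, 0, 0, 0, 0, 0, 0],
  [0, 0, -30, 0, 0, 0, 0],
  [0, 0, -80, 0, 0, 0, 0],
  [0, 0, -130, 0, 0, 0, 0],
  [0, 0, -130, 0, 0, 0, 0],
  [0, 0, -130, 0, 0, 0, 0],
])

```text
t: 13.35
eef_pos: [0.529, -0.1287, 0.3434]
ee_rot: [3.142, -0.0, 1.656]
force: [-0.4, 0.3, 0.6]
width: 0.0436
```

```bash
python3 m.py; python3 - <<'E'
from h import *
f=grab("scene"); save(f,"scene4.png",(90,120,410,360),2)
E
```

```text
13.35 [ 0.529  -0.1287  0.3434] [ 3.1415 -0.0004  1.6561] [-0.3717  0.264   0.5701] 0.04359115599841152
scene yellow [296.3 253.8] 26 [ 0.5073 -0.0308  0.017 ] along 0.0013
scene yellow [257.9 315.1] 53 [ 0.6109 -0.0372  0.017 ] along 0.0014
scene green [302.2 246.6] 62 [ 0.4899 -0.0299  0.012 ] along 0.001
scene green [251.4 327.9] 123 [ 0.6275 -0.0384  0.012 ] along 0.0012
top yellow [358.9 154.8] 21 [ 0.6139 -0.038   0.017 ] along 0.0007
top yellow [353.8 233.8] 33 [ 0.5091 -0.0312  0.017 ] along 0.0009
top green [354.8 248.6] 11 [ 0.4907 -0.0326  0.012 ] along -0.0017
```

View pics/scene4.png

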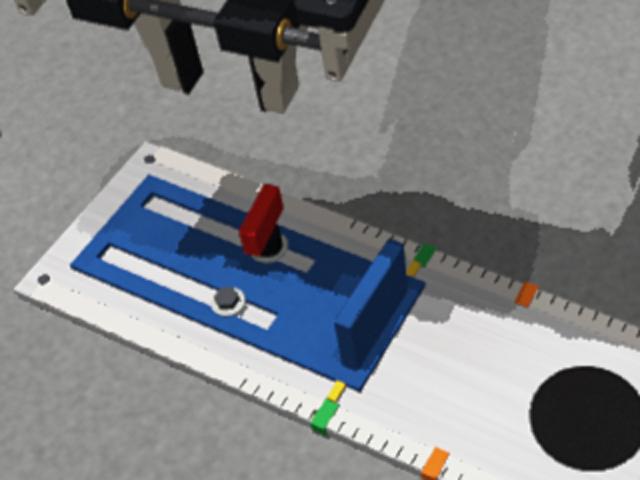

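The crop shows both pointers on the green marks (about (415,265) and (335,395)), the red bar across the slots at (262,220), and the gripper clear.

```bash
python3 -c "
from station import *
print(job_done())"
```

```text
the job is handed in; nothing more can be done
None
```

The beaker stop is on the green marks, the red knob is tightened to its end stop, and the job is handed in at about 13.4 s of the 42 s allowed. No verdict was reported.

- **Stop:** I gripped its wall and slid it about 33 mm toward the knob. While the knob was still loose, at roughly 0.07 rad, both cameras put the pointers within about 1 mm of the green marks.
- **Knob:** I gripped the bar and turned it clockwise about 77°, until the moment about the turning axis rose to 0.37 N m against about 0.06 N m of friction. That puts it at roughly 1.4 rad.
- **Last checks:** After letting go, the scene camera showed the pointers within 0.5 mm of the marks. The bar stood across the slots, the gripper was clear, and the wrist force was near zero.
- **One disagreement:** In the last top view, one green mark read about 2.5 mm off the pointer. I did not trust that reading, because only 11 pixels of the mark were picked up, against 66–96 in earlier views; it was probably partly hidden or shaded by the arm. It would still be within the 10 mm limit.

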